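# Tare, stack and weigh a sample pot tower

## Task

Weigh a tower of stacking sample pots. Lift the steel check weight out of the nest on the scale and stand it upright in the middle of its round wooden stand, then tare the empty scale with a steady gentle press of the round key (it takes about 6 N), and stack squarely in the nest the foot pot, all the middle pots that are there (any order) and the cap, each pushed fully home. Only with the cap on, give the wide rectangular key the same gentle press; never tare with anything in the nest, never push hard on the scale, do not disturb the spray bottle and the jar, and leave the tower standing in the nest.

Things in the scene. Friction and masses are not known exactly. Their poses are not given: they have to be found in the camera images.
- scale: bench scale fixed to the table, grey housing 280 (its x) x 220 (its y) x 35 mm with a steel pan; it does not move. Origin: centre of its underside, z up; its key strip is on its -x side (towards the robot), the nest on its +x side.
- nest (a point): centre of the floor of the square black nest on the pan, 45 mm above the table. The pocket is 60 x 60 mm inside, walls 6 mm thick and 12 mm high (top 57 mm above the table), sides parallel to the scale's x and y, 55 mm from the scale's origin along +x. Axes as the scale's.
- tare_key (a joint): travel of the round white membrane key (tare), m: 0 at rest, up to 0.002. It starts to give at 2 N, registers at 0.001 (5 N) when held 0.2 s and is at its stop at 8 N; it springs back. More than 30 N of gripper force on the scale or its keys damages it.
- tare_top (a point): centre of the top face of the round key, 30 mm across, flat, 5 mm proud of the housing, 40 mm above the table; at (-100, +50) mm in the scale's x, y. Pressed straight down.
- weigh_key (a joint): travel of the wide rectangular white membrane key (weigh), m: 0 to 0.002, the same spring as the round one: starts to give at 2 N, registers at 0.001 (5 N) when held 0.2 s, at its stop at 8 N.
- weigh_top (a point): centre of the top face of the rectangular key, 28 mm (scale x) by 46 mm (scale y), flat, 5 mm proud of the housing, 40 mm above the table; at (-100, -50) mm in the scale's x, y. Pressed straight down.
- foot_pot: foot pot, the lowest of the tower: square white plastic, 56 x 56 mm outside, the tallest pot, overall 49 mm high: walls 44 mm, then a light grey square neck 45 x 45 mm (darker grey on top) standing 5 mm up; flat solid underside. About 70 g. Starts upright on the table at any yaw. Origin: centre of its underside; z up, x and y across its flat sides.
- mid1: one of up to three identical middle pots: square white plastic, 56 x 56 mm, walls 32 mm high, then a square grey neck 45 x 45 mm standing 5 mm up. A square recess underneath, 48 x 48 mm, 6 mm deep, takes the neck below: each middle pot adds 32 mm to the tower. About 50 g. Starts upright, any yaw. Origin: centre of its underside; z up, x and y across its flat sides. None if absent.
- mid2: one of up to three identical middle pots: square white plastic, 56 x 56 mm, walls 32 mm high, then a square grey neck 45 x 45 mm standing 5 mm up. A square recess underneath, 48 x 48 mm, 6 mm deep, takes the neck below: each middle pot adds 32 mm to the tower. About 50 g. Starts upright, any yaw. Origin: centre of its underside; z up, x and y across its flat sides. None if absent.
- mid3: one of up to three identical middle pots: square white plastic, 56 x 56 mm, walls 32 mm high, then a square grey neck 45 x 45 mm standing 5 mm up. A square recess underneath, 48 x 48 mm, 6 mm deep, takes the neck below: each middle pot adds 32 mm to the tower. About 50 g. Starts upright, any yaw. Origin: centre of its underside; z up, x and y across its flat sides. None if absent.
- cap: cap, the top of the tower: flat square white plastic lid, 56 x 56 mm, 16 mm high, plain flat top without a neck; underneath a recess 48 x 48 mm, 6 mm deep. About 30 g. Starts right way up on the table at any yaw. Origin: centre of its underside; z up, x and y across its flat sides.
- check_weight: steel check weight, about 0.4 kg, round: body 40 mm across and 45 mm high, a thin neck 18 mm across, then a knob 24 mm across from 53 to 72 mm above its underside, to be gripped from above. Starts standing in the nest. Origin: centre of its underside, z up.
- weight_stand: stand of the check weight: a flat dark wooden disc, 76 mm across, 6 mm high, with a grey felt top, fixed to the table. Origin: centre of its underside.
- sprayer: bystander: white spray bottle with a red head, 56 mm across, 170 mm high. Origin: centre of its underside. To be left alone.
- jar: bystander: clear jar with a golden lid, 68 mm across, 70 mm high. Origin: centre of its underside. To be left alone.
Things that resemble listed ones, but are neither listed nor needed, are in the scene too. What is shaped like the foot_pot but red is not meant.

How it is judged:
By the outcome, as a careful person would: the job done as asked, in the order asked, and still so for the second after the job is handed in, with the robot touching nothing.
Of mid1, mid2, mid3 only 1 to 3 are there at a start; the rules pass over those that are not, and their reading is None.
At some moment in a run one of foot_pot, mid1, mid2, mid3, cap may be knocked a few centimetres aside while the robot is not near it.
It also fails if it takes over 210 s, if anything falls off the work surface, if the arm or the gripper's body presses on something with over 40 N, if the wrist force passes 120 N, or if a joint passes its speed limit or range.

## Robot

A 6-joint arm with a two-finger parallel gripper is mounted at the origin on the work surface. World frame = base frame: x ahead of the robot, y to its left, z up, the work surface at z = 0. Lengths are in mm, angles in degrees, forces in N, time in s.
With the tool pointing down it reaches from about 350 to 775 mm from the base axis. Payload 7.3 kg.
Tool frame: the origin (TCP) lies midway between the tips of the shut fingers; the grasp point (between the pads) lies 19 mm behind it; z points along the fingers, y is the line along which they close (so a half turn about z gives the same grasp; the last joint's range is limited). The gripper opens to 92 mm and grips with 3 to 60 N. Pads are 19 mm wide; open, the fingers measure 130 mm over their backs; the gripper's body (75 mm by 190 mm) begins 47 mm behind the grasp point.
Start: joints at [66.864, 19.595, 87.324, -0, 73.075, -8.365], TCP at [133.835, 507.674, 226.741] pointing down, gripper open.
Joint ranges: [-145.02, 145.02], [-44.19, 115.74], [2.07, 154.8], [-57.11, 237.11], [16.16, 152.29], [-177.93, 177.93]. Speed limits (degrees/s): [147.25, 147.25, 180, 180, 180, 180].

## Interface

Orientations are given as a 3x3 rotation matrix whose columns are the frame's x, y, z axes.
In Python, from bench import * gives the robot as it stands. The module is installed in compiled form; this text tells all that it offers.
- The arm moves only by the shell command python3 -m creep 'ROWS' [OPENING] [FORCE]. ROWS is JSON, a list of rows, each a list of 6 numbers: the shift along the world's x, y, z in units of 50 mm (1.0 is 50 mm), then the turn, a rotation vector about the world's x, y, z in units of 6 degrees (1.0 is 6 degrees). In form: [[dx, dy, dz, wx, wy, wz], ...]. A call has exactly 5 rows; each row shifts and turns the commanded pose from where the row before left it; what a row does not reach is not made up. A row lasts 1/8 s, in which the tool goes at most 62.5 mm and 10.7 degrees, less where a joint would pass 70% of its speed; a pose out of reach is approached as far as the arm can. A call is refused whole if a number of a shift passes 1 or a number of a turn 1, either way. A call with a gripper value outside its range is refused whole. OPENING is the closure, from 0 (fully open) to 1 (shut), set as the call begins (- or left out, the last holds). The fingers move at their own pace and stop on an object; FORCE is the grip in N (left out, the last holds). Time passes only in rows, so rows that do not move let the fingers close, or fill a call up. It gives the time, the measured TCP pose, the force, the opening and the grip force at its end, in the units of the state.
- sense(): the state, without advancing time (a new reading comes with each control period).
- snapshot(name): name is "side" or "top" or "wrist"; returns (picture, depth): 480x640x3 uint8, red, green, blue; 480x640 float32, mm along the optical axis (not along the pixel's ray), 0 where there is no reading.
- camera_info(name): a dict with "fx", "fy", "cx", "cy" (pixels), "position" and "rotation" of the camera in the world. Camera axes: x right, y down, z forward; pixel columns grow to the right and rows downward; lengths in mm; the calibration is good to about 2 mm. A picture is of the moment at which its call begins: read the wrist's pose just before it. camera_info takes no time and is no camera call; for the wrist camera it gives the pose at the moment of the call.
- close_job(): hands the job in; it is judged then, once.
The state is a dict: "t": time; "qpos": joint angles; "joint_velocities": joint speeds; "joint_torque": joint torques, N m; "tool_pos": TCP position; "tool_rot": TCP orientation; "contact_force": force on the tool from outside, world axes, zero at the start; "moment": the same for the moment, N m; "finger_gap": opening from 0.0 (shut) to 1.0 (fully open); "grip_force": force on a finger pad.
Only numpy, scipy, OpenCV 4.12 (cv2) and the standard library are available. Lean on these libraries where they do the work, as an engineer would, in place of code of your own. Each camera call takes 0.05 s, during which the arm holds its last target. There are 200 camera calls.

## Working session

There is one attempt and no reset: what is moved stays moved. The work goes in short steps, Python scripts to look and compute and a shell command to move; the robot and the scene stay as the last step left them, time stands still between calls to the robot, and variables do not carry over. Pictures are saved under pics/ and viewed, at most 14 in all, crops included, and the job is handed in when it is done.

```bash
mkdir -p pics; python3 - <<'E'
from bench import *
import cv2,numpy as np
s=sense();print(s['t'],s['tool_pos'],s['tool_rot'],s['finger_gap'])
for n in("top","side"):
    p,d=snapshot(n);cv2.imwrite(f"pics/{n}0.png",p[:,:,::-1]);np.savez(f"{n}0.npz",p=p,d=d);c=camera_info(n);print(n,c)
E
```

```text
0.0 [133.66302195 507.27388789 226.03041565] [[-9.66960123e-01  2.54926955e-01 -6.07049285e-04]
 [ 2.54927584e-01  9.66959063e-01 -1.44787671e-03]
 [ 2.17889008e-04 -1.55479265e-03 -9.99998768e-01]] 0.9972372600084595
top {'fx': 475.110666176335, 'fy': 475.110666176335, 'cx': 312.71729584392756, 'cy': 233.8675273283163, 'position': array([ 318.09015689,   11.46651559, 1081.75628332]), 'rotation': array([[-0.0115551 , -0.98447701,  0.1751328 ],
       [-0.99992302,  0.01058448, -0.00647528],
       [ 0.00452107, -0.17519414, -0.98452353]])}
side {'fx': 585.6903833390115, 'fy': 585.6903833390115, 'cx': 315.0878532026654, 'cy': 239.73706652360107, 'position': array([  -6.60429649, -806.98291548, 1083.8577275 ]), 'rotation': array([[ 0.84203803, -0.39735868,  0.36479863],
       [-0.53938248, -0.61246097,  0.57789108],
       [-0.00620512, -0.68337226, -0.73004373]])}
```

View pics/top0.png

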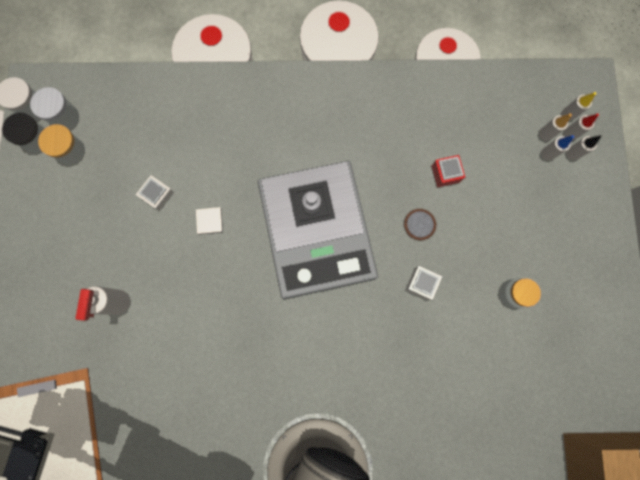

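View pics/side0.png

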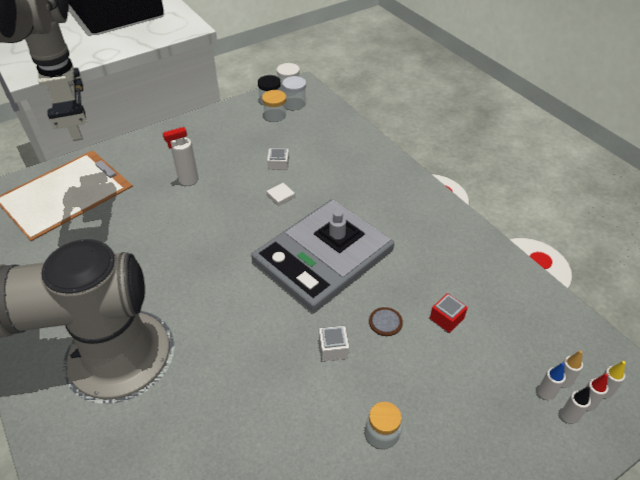

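The top view shows the following:
- Scale centre is near (318,230), with the check weight at (312,203).
- The round key is at (304,275) and the rectangular key at (348,266).
- The stand is at (420,224) and the cap at (208,221).
- White pots are at (154,192), short, so a middle pot, and (425,283), tall, so the foot.
- The red decoy is at (449,170), the sprayer at (95,300) and the jar at (525,293).

The side view agrees: foot at (334,343), mid at (278,158).

```bash
cat > h.py <<'E'
from bench import *
import cv2,numpy as np
def cast(c,uv,z):
    uv=np.atleast_2d(np.asarray(uv,float))
    r=np.c_[(uv[:,0]-c['cx'])/c['fx'],(uv[:,1]-c['cy'])/c['fy'],np.ones(len(uv))]@c['rotation'].T
    return c['position'][:2]+r[:,:2]*((z-c['position'][2])/r[:,2])[:,None]
def pts(c,d,box=None):
    v,u=np.mgrid[0:480,0:640]
    P=np.stack([(u-c['cx'])/c['fx']*d,(v-c['cy'])/c['fy']*d,d],-1)@c['rotation'].T+c['position']
    P[d==0]=np.nan
    return P
def blobs(mask,amin=60):
    cs,_=cv2.findContours(mask.astype(np.uint8),cv2.RETR_EXTERNAL,cv2.CHAIN_APPROX_NONE)
    return [c[:,0,:] for c in cs if cv2.contourArea(c)>amin]
def rect(c,cnt,z):
    (x,y),(w,h),a=cv2.minAreaRect(cast(c,cnt,z).astype(np.float32))
    a=(a+45)%90-45
    return np.round([x,y,w,h,a],1)
E
python3 - <<'E'
from h import *
for n in("top","side"):
    f=np.load(n+'0.npz');p,d=f['p'],f['d'];c=camera_info(n);P=pts(c,d);hsv=cv2.cvtColor(p,cv2.COLOR_RGB2HSV)
    L={'top':dict(mid=(154,192),foot=(425,283),cap=(208,221),stand=(420,224),weight=(312,201),tare=(304,275),weigh=(348,266),jar=(525,293),spray=(90,302)),
       'side':dict(mid=(278,155),foot=(334,338),cap=(281,192),stand=(386,321),weight=(338,214),tare=(279,257),weigh=(308,280),jar=(385,418),spray=(183,145))}[n]
    for k,(u,v) in L.items():
        w=P[v-3:v+4,u-3:u+4].reshape(-1,3);print(n,k,np.round(np.nanmedian(w,0)),'rgb',p[v,u])
    if n=='top':
        for k in('mid','foot','cap'):
            u,v=L[k];Q=P[v-25:v+26,u-25:u+26].reshape(-1,3);zt=dict(mid=32,foot=44,cap=16)[k]
            Q=Q[Q[:,2]>zt-7];print(k,len(Q),np.round(np.percentile(Q[:,2],[5,50,95])),cv2.minAreaRect(Q[:,:2].astype(np.float32)))
        m=np.zeros((480,640));Q=P[150:310,245:385].reshape(-1,3);Q=Q[(Q[:,2]>28)&(Q[:,2]<50)]
        print('scale',cv2.minAreaRect(Q[:,:2].astype(np.float32)))
        white=(p.min(2)>190)
        for b in blobs(white):
            m=b.mean(0)
            if 240<m[0]<390 and 150<m[1]<320: print('key',m,rect(c,b,40))
E
```

```text
top mid [604. 363.  37.] rgb [134 134 132]
top foot [ 391. -238.   49.] rgb [154 153 152]
top cap [540. 244.  16.] rgb [232 226 216]
top stand [ 530. -244.    6.] rgb [136 136 137]
top weight [560.   6. 115.] rgb [181 178 179]
top tare [412.  25.  39.] rgb [232 235 227]
top weigh [431. -72.  39.] rgb [234 235 226]
top jar [ 366. -444.   69.] rgb [224 168  80]
top spray [354. 435. 159.] rgb [96 56 51]
mid 613 [28. 35. 39.] ((608.4390869140625, 368.60357666015625), (59.181060791015625, 57.19866943359375), 56.4761962890625)
foot 672 [41. 47. 51.] ((393.62274169921875, -239.1203155517578), (56.999412536621094, 57.103858947753906), 63.707088470458984)
cap 608 [12. 15. 19.] ((543.6923217773438, 243.1817169189453), (57.33509826660156, 56.88166809082031), 5.294986724853516)
scale ((520.5621948242188, -3.285308837890625), (279.8419189453125, 219.809814453125), 11.612022399902344)
key [303.90625 275.09375] [410.9  25.9  24.1  24.1  -0.6]
key [348.23636364 265.61818182] [431.7 -72.7  25.1  43.8  10.7]
side mid [606. 357.  36.] rgb [118 120 123]
side foot [ 392. -247.   49.] rgb [120 123 126]
side cap [544. 237.  17.] rgb [224 221 214]
side stand [ 531. -249.    7.] rgb [128 132 138]
side weight [567.   0. 116.] rgb [158 159 163]
side tare [413.  19.  40.] rgb [224 220 214]
side weigh [433. -78.  40.] rgb [224 221 216]
side jar [ 365. -454.   70.] rgb [219 166  81]
side spray [362. 426. 129.] rgb [217 211 203]
```

Heights match (49, 37, 16, 6, 117 mm), and there is only one middle pot. The scale centre is about (520.6, -3.3) with yaw about 11.7°. I'll move above the nest.

```bash
R='[[0.58,-0.66,0.1,0,0,0.3],[0.58,-0.66,0.1,0,0,0.3],[0.58,-0.66,0.1,0,0,0.3],[0.58,-0.66,0.1,0,0,0.3],[0.58,-0.66,0.1,0,0,0.3]]'; 
python3 -m creep '[[0.58,-0.66,0.1,0,0,0.3],[0.58,-0.66,0.1,0,0,0.3],[0.58,-0.66,0.1,0,0,0.3],[0.58,-0.66,0.1,0,0,0.3],[0.58,-0.66,0.1,0,0,0.3]]' 0
python3 -m creep '[[0.58,-0.66,0.1,0,0,0.3],[0.58,-0.66,0.1,0,0,0.3],[0.58,-0.66,0.1,0,0,0.3],[0.58,-0.66,0.1,0,0,0.3],[0.58,-0.66,0.1,0,0,0.3]]'
python3 -m creep '[[0.58,-0.66,0.1,0,0,0.3],[0.58,-0.66,0.1,0,0,0.3],[0.58,-0.66,0.1,0,0,0.3],[0.58,-0.66,0.1,0,0,0.3],[0,0,0,0,0,0]]'
python3 - <<'E'
from h import *
s=sense();c=camera_info('wrist');p,d=snapshot('wrist');cv2.imwrite("pics/w1.png",p[:,:,::-1]);np.savez('w1.npz',p=p,d=d,**c)
print(s['tool_pos'],s['tool_rot'],s['qpos'],c)
E
```

```text
t: 0.72
tool_pos: [279.4, 341.4, 251.7]
tool_rot: [[-0.995, 0.099, -0.0], [0.099, 0.995, -0.0], [0.0, -0.0, -1.0]]
contact_force: [0.8, 0.4, -0.7]
finger_gap: 1.001
grip_force: 0.0
t: 1.35
tool_pos: [424.4, 176.4, 276.7]
tool_rot: [[-0.998, -0.057, -0.001], [-0.057, 0.998, 0.0], [0.001, 0.0, -1.0]]
contact_force: [0.1, 0.3, 0.4]
finger_gap: 1.001
grip_force: 0.0
t: 1.98
tool_pos: [541.1, 43.4, 295.9]
tool_rot: [[-0.984, -0.178, -0.001], [-0.178, 0.984, -0.0], [0.001, -0.0, -1.0]]
contact_force: [0.1, 0.3, -0.4]
finger_gap: 0.999
grip_force: 0.0
[541.10800728  43.42513215 295.90768427] [[-9.84069600e-01 -1.77782083e-01 -7.43254829e-04]
 [-1.77781898e-01  9.84069866e-01 -3.08309782e-04]
 [ 7.86226635e-04 -1.71261029e-04 -9.99999676e-01]] [-3.49037692e+00  1.90667383e+01  7.71511207e+01 -2.03428009e-02
  8.38235723e+01 -1.03728776e+02] {'fx': 335.25482376861436, 'fy': 335.25482376861436, 'cx': 321.4666400939653, 'cy': 239.83787535583687, 'position': array([472.01691635,  30.82804522, 455.01536097]), 'rotation': array([[-1.77474642e-01,  9.50347798e-01,  2.55620448e-01],
       [ 9.84125311e-01,  1.71290764e-01,  4.64418522e-02],
       [ 3.50490081e-04,  2.59804804e-01, -9.65661090e-01]])}
```

View pics/w1.png

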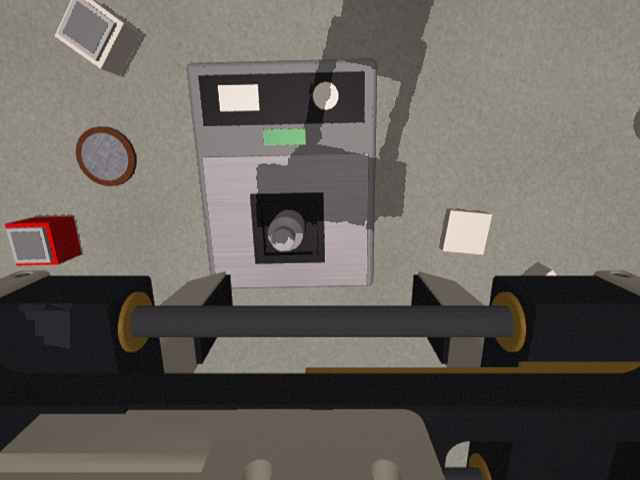

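The wrist view shows the nest's black square at (287,228), the knob at (287,232), the stand at (106,156), the foot at (88,28), the cap at (467,232), and the keys at (239,97) and (326,96).

```bash
cat >> h.py <<'E'
def shot():
    s=sense();c=camera_info('wrist');p,d=snapshot('wrist')
    return s,c,p,d,pts(c,d)
def nest(c,p,P,lo=45.5,R=90,near=(574,8)):
    m=(p.max(2)<75)&(P[...,2]>40)&(P[...,2]<62)&(np.hypot(P[...,0]-near[0],P[...,1]-near[1])<R)
    b=max(blobs(m),key=len);return rect(c,b,57)
E
python3 - <<'E'
from h import *
f=np.load('w1.npz');p,d=f['p'],f['d'];c={k:f[k] for k in('fx','fy','cx','cy','position','rotation')};P=pts(c,d)
print('nest',nest(c,p,P))
near=lambda x,y,r:np.hypot(P[...,0]-x,P[...,1]-y)<r
Q=P[near(574,8,40)&(P[...,2]>113)];print('knob top',len(Q),Q.mean(0),cv2.minEnclosingCircle(Q[:,:2].astype(np.float32)))
m=near(530,-246,60)&(P[...,2]>3)&(P[...,2]<10);Q=P[m];print('stand',len(Q),cv2.minAreaRect(Q[:,:2].astype(np.float32)))
hsv=cv2.cvtColor(p,cv2.COLOR_RGB2HSV)
for nm,u,v,z in(('weigh',239,97,40),('tare',326,96,40),('cap',467,232,16)):
    q=np.zeros((480,640),bool);q[max(v-40,0):v+40,u-40:u+40]=1
    q&=(p.min(2)>(100 if nm=='tare' else 150))&(abs(P[...,2]-z)<6)
    if nm=='cap': q=np.zeros_like(q)|(near(543,243,60)&(P[...,2]>10))
    b=max(blobs(q),key=len);print(nm,rect(c,b,z),np.nanmedian(P[q],0))
m=near(520,-3,200)&(P[...,2]>28)&(P[...,2]<42)
print('scale',cv2.minAreaRect(P[m][:,:2].astype(np.float32)))
m=near(392,-240,45)&(P[...,2]>41);Q=P[m];print('foot',cv2.minAreaRect(Q[:,:2].astype(np.float32)))
E
```

```text
nest [570.3   7.4  87.4  87.1  11.5]
knob top 3347 [547.58733477  -3.38274889 312.59850118] ((558.5690307617188, 0.5053935647010803), 22.9553279876709)
stand 2823 ((524.4500122070312, -241.4361572265625), (103.71792602539062, 102.12196350097656), 7.588024616241455)
weigh [432.  -73.4  27.7  45.3  11.6] [431.9236827  -73.33013207  40.88874793]
tare [434.7  49.   35.3  53.   12.2] [415.79313653  29.88790777  36.56533967]
cap [542.5 241.1  57.2  59.4   4.8] [541.58874291 240.89709449  16.96250882]
scale ((518.9776611328125, -4.794403076171875), (279.1603698730469, 220.6721954345703), 11.499805450439453)
foot ((392.5592041015625, -239.7962646484375), (58.44799041748047, 56.19675827026367), 64.0046615600586)
```

```bash
python3 - <<'E'
from h import *
f=np.load('w1.npz');p,d=f['p'],f['d'];c={k:f[k] for k in('fx','fy','cx','cy','position','rotation')};P=pts(c,d)
near=lambda x,y,r:np.hypot(P[...,0]-x,P[...,1]-y)<r
m=near(574,8,35)&(abs(P[...,2]-117)<4);Q=P[m];print('knob',len(Q),np.median(Q,0),cv2.minEnclosingCircle(Q[:,:2].astype(np.float32)))
m=near(574,8,80)&(abs(P[...,2]-57)<3);Q=P[m&(p.max(2)<90)];print('nest rim',len(Q),cv2.minAreaRect(Q[:,:2].astype(np.float32)))
m=near(530,-246,70);hsv=cv2.cvtColor(p,cv2.COLOR_RGB2HSV)
m&=(hsv[...,1]>60)&(p[...,0]>p[...,2]+20)&(abs(P[...,2]-6)<5)
b=max(blobs(m),key=len);xy=cast(c,b,6);print('stand',cv2.fitEllipse(xy.astype(np.float32)),P[m].mean(0))
E
```

```text
knob 414 [567.45210776   6.83117069 117.97400869] ((567.973876953125, 6.664462089538574), 11.944437026977539)
nest rim 1172 ((573.6161499023438, 6.4558563232421875), (72.52027893066406, 72.1489486694336), 11.521854400634766)
stand ((530.3533935546875, -244.04776000976562), (74.13900756835938, 75.61337280273438), 9.749062538146973) [ 528.78033775 -242.19640799    6.64138672]
```

```bash

python3 -m creep '[[0.54,-0.73,0,0,0,0],[0,0,-0.8,0,0,0],[0,0,-0.8,0,0,0],[0,0,-0.8,0,0,0],[0,0,-0.4,0,0,0]]' 0
python3 -m creep '[[0,0,-0.4,0,0,0],[0,0,-0.4,0,0,0],[0,0,-0.3,0,0,0],[0,0,-0.14,0,0,0],[0,0,0,0,0,0]]'
python3 -m creep '[[0,0,0,0,0,0],[0,0,0,0,0,0],[0,0,0,0,0,0],[0,0,0,0,0,0],[0,0,0,0,0,0]]' 1 35
python3 -m creep '[[0,0,0,0,0,0],[0,0,0,0,0,0],[0,0,0,0,0,0],[0,0,0,0,0,0],[0,0,0,0,0,0]]'
```

```text
t: 2.65
tool_pos: [564.7, 10.6, 154.4]
tool_rot: [[-0.983, -0.182, -0.004], [-0.182, 0.983, 0.001], [0.004, 0.002, -1.0]]
contact_force: [-0.8, -0.6, -0.6]
finger_gap: 0.999
grip_force: 0.0
t: 3.28
tool_pos: [566.6, 9.5, 94.6]
tool_rot: [[-0.983, -0.181, -0.001], [-0.181, 0.983, 0.0], [0.0, 0.0, -1.0]]
contact_force: [-0.1, 0.4, 0.4]
finger_gap: 1.003
grip_force: 0.0
t: 3.9
tool_pos: [566.9, 9.2, 94.8]
tool_rot: [[-0.983, -0.181, 0.0], [-0.181, 0.983, 0.0], [-0.0, 0.0, -1.0]]
contact_force: [0.4, -0.2, 0.6]
finger_gap: 0.506
grip_force: 0.0
t: 4.53
tool_pos: [566.9, 9.1, 94.7]
tool_rot: [[-0.983, -0.181, 0.0], [-0.181, 0.983, -0.0], [-0.0, -0.0, -1.0]]
contact_force: [0.6, -1.2, -0.4]
finger_gap: 0.249
grip_force: 35.0
```

```bash

python3 -m creep '[[0,0,0.2,0,0,0],[0,0,0.4,0,0,0],[0,0,0.6,0,0,0],[0,0,0.6,0,0,0],[0,0,0.2,0,0,0]]' 
python3 -m creep '[[-0.05,-0.3,0,0,0,0],[-0.07,-0.5,0,0,0,0],[-0.07,-0.5,0,0,0,0],[-0.07,-0.5,0,0,0,0],[-0.07,-0.5,0,0,0,0]]'
python3 -m creep '[[-0.07,-0.5,0,0,0,0],[-0.07,-0.5,0,0,0,0],[-0.07,-0.5,0,0,0,0],[-0.07,-0.5,0,0,0,0],[-0.07,-0.5,0,0,0,0]]'
python3 -m creep '[[-0.05,-0.26,0,0,0,0],[0,0,0,0,0,0],[0,0,-0.4,0,0,0],[0,0,-0.6,0,0,0],[0,0,-0.6,0,0,0]]'
python3 -m creep '[[0,0,-0.5,0,0,0],[0,0,-0.3,0,0,0],[0,0,-0.1,0,0,0],[0,0,0,0,0,0],[0,0,0,0,0,0]]'
```

```text
t: 5.15
tool_pos: [567.5, 9.3, 196.7]
tool_rot: [[-0.983, -0.181, 0.003], [-0.181, 0.983, -0.0], [-0.003, -0.001, -1.0]]
contact_force: [0.8, 0.1, -3.6]
finger_gap: 0.255
grip_force: 35.0
t: 5.78
tool_pos: [549.0, -107.3, 192.9]
tool_rot: [[-0.984, -0.181, -0.003], [-0.181, 0.984, 0.001], [0.003, 0.001, -1.0]]
contact_force: [-0.2, 0.2, -4.3]
finger_gap: 0.251
grip_force: 35.0
t: 6.4
tool_pos: [531.3, -232.1, 192.8]
tool_rot: [[-0.984, -0.18, -0.003], [-0.18, 0.984, 0.002], [0.003, 0.002, -1.0]]
contact_force: [-0.2, -0.2, -2.8]
finger_gap: 0.251
grip_force: 35.0
t: 7.02
tool_pos: [530.3, -242.7, 113.8]
tool_rot: [[-0.983, -0.182, -0.0], [-0.182, 0.983, 0.001], [-0.0, 0.001, -1.0]]
contact_force: [-0.4, 0.4, -3.2]
finger_gap: 0.255
grip_force: 35.0
t: 7.65
tool_pos: [530.9, -244.1, 70.8]
tool_rot: [[-0.983, -0.181, 0.002], [-0.181, 0.983, -0.001], [-0.001, -0.001, -1.0]]
contact_force: [0.9, 0.0, -2.9]
finger_gap: 0.251
grip_force: 35.0
```

```bash

python3 -m creep '[[0,0,-0.14,0,0,0],[0,0,-0.08,0,0,0],[0,0,-0.04,0,0,0],[0,0,0,0,0,0],[0,0,0,0,0,0]]'
python3 -m creep '[[0,0,-0.02,0,0,0],[0,0,0,0,0,0],[0,0,0,0,0,0],[0,0,0,0,0,0],[0,0,0,0,0,0]]'
```

```text
t: 8.28
tool_pos: [530.4, -243.9, 56.9]
tool_rot: [[-0.983, -0.181, 0.0], [-0.181, 0.983, -0.0], [-0.0, -0.0, -1.0]]
contact_force: [0.3, -0.6, -2.6]
finger_gap: 0.25
grip_force: 35.0
t: 8.9
tool_pos: [530.4, -243.9, 55.8]
tool_rot: [[-0.983, -0.181, 0.0], [-0.181, 0.983, -0.0], [-0.0, -0.0, -1.0]]
contact_force: [0.9, -0.0, -1.5]
finger_gap: 0.251
grip_force: 35.0
```

Contact is beginning. I'll release, rise, then go to the tare key.

```bash

python3 -m creep '[[0,0,-0.01,0,0,0],[0,0,0,0,0,0],[0,0,0,0,0,0],[0,0,0,0,0,0],[0,0,0,0,0,0]]' - 10
python3 -m creep '[[0,0,0,0,0,0],[0,0,0,0,0,0],[0,0,0,0,0,0],[0,0,0,0,0,0],[0,0,0,0,0,0]]' 0 
python3 -m creep '[[0,0,0.2,0,0,0],[0,0,0.4,0,0,0],[0,0,0.8,0,0,0],[0,0,0.8,0,0,0],[0,0,0.8,0,0,0]]'
python3 -m creep '[[-0.6,0.2,0.8,0,0,0],[-0.6,0.2,0.5,0,0,0],[-0.6,0.5,0,0,0,0],[-0.6,0.6,0,0,0,0],[0,0,0,0,0,0]]'
python3 - <<'E'
from h import *
s,c,p,d,P=shot();cv2.imwrite("pics/w2.png",p[:,:,::-1]);np.savez('w2.npz',p=p,d=d,**c);print(s['tool_pos'])
near=lambda x,y,r:np.hypot(P[...,0]-x,P[...,1]-y)<r
m=near(530,-244,35)&(abs(P[...,2]-78)<5);Q=P[m];print('knob',len(Q),np.median(Q,0),cv2.minEnclosingCircle(Q[:,:2].astype(np.float32)))
E
```

```text
t: 9.52
tool_pos: [530.7, -244.1, 55.7]
tool_rot: [[-0.983, -0.181, 0.001], [-0.181, 0.983, -0.001], [-0.001, -0.001, -1.0]]
contact_force: [0.6, -0.8, 3.9]
finger_gap: 0.254
grip_force: 10.0
t: 10.15
tool_pos: [530.3, -243.8, 55.2]
tool_rot: [[-0.983, -0.181, -0.0], [-0.181, 0.983, 0.0], [0.0, 0.0, -1.0]]
contact_force: [-0.5, -0.1, 0.1]
finger_gap: 0.756
grip_force: 0.0
t: 10.78
tool_pos: [530.3, -243.8, 207.4]
tool_rot: [[-0.983, -0.181, 0.001], [-0.181, 0.983, -0.0], [-0.001, -0.0, -1.0]]
contact_force: [0.5, -0.6, -0.8]
finger_gap: 1.0
grip_force: 0.0
t: 11.4
tool_pos: [408.8, -167.3, 271.5]
tool_rot: [[-0.983, -0.182, 0.001], [-0.182, 0.983, -0.0], [-0.001, -0.001, -1.0]]
contact_force: [0.7, -0.0, 1.3]
finger_gap: 1.002
grip_force: 0.0
[ 408.79464688 -167.26173321  271.46974158]
knob 85 [ 522.15799222 -243.47432902   78.57564822] ((523.9595947265625, -243.20355224609375), 8.71589183807373)
```

View pics/w2.png

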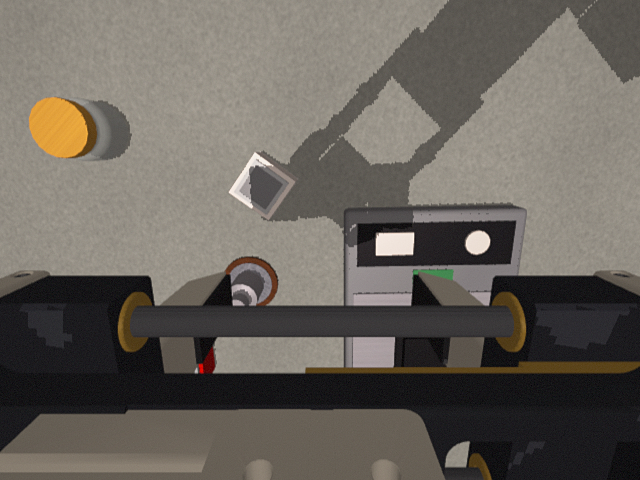

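The weight stands on its stand at (245,290), partly hidden by a finger. The foot is at (263,186) and the tare key at (478,242). I'll measure both.

```bash
python3 - <<'E'
from h import *
f=np.load('w2.npz');p,d=f['p'],f['d'];c={k:f[k] for k in('fx','fy','cx','cy','position','rotation')};P=pts(c,d)
near=lambda x,y,r:np.hypot(P[...,0]-x,P[...,1]-y)<r
for nm,x,y in(('tare',412,25),('weigh',432,-73)):
    m=near(x,y,35)&(p.min(2)>150);b=max(blobs(m),key=len);print(nm,rect(c,b,40),np.median(P[m],0))
m=near(392,-240,45)&(P[...,2]>41);Q=P[m];print('foot',np.percentile(Q[:,2],[5,50,95]),cv2.minAreaRect(Q[:,:2].astype(np.float32)))
b=max(blobs(m),key=len);print(rect(c,b,44))
m2=near(392,-240,35)&(abs(P[...,2]-50)<3);Q=P[m2&(p.max(2)<185)];print('neck',cv2.minAreaRect(Q[:,:2].astype(np.float32)))
E
```

```text
tare [412.   25.1  27.6  28.4  10.5] [411.83634471  24.30619228  40.98482231]
weigh [432.7 -73.1  27.7  45.3  10.5] [432.04384334 -73.53615301  41.03824466]
foot [ 50.86268609 362.29534247 389.92238477] ((395.05328369140625, -234.54188537597656), (69.0045166015625, 56.444889068603516), 65.0282974243164)
[ 696.9 -406.2  287.6  404.1   -3.6]
neck ((391.6633605957031, -239.47898864746094), (44.50493240356445, 53.638999938964844), 64.23627471923828)
```

```bash

python3 -m creep '[[0.06,0.75,0,0,0,0],[0,0.75,0,0,0,0],[0,0.75,0,0,0,0],[0,0.8,0,0,0,0],[0,0.8,0,0,0,0]]' 1 10
python3 -m creep '[[0,0,-0.8,0,0,0],[0,0,-0.8,0,0,0],[0,0,-0.8,0,0,0],[0,0,-0.8,0,0,0],[0,0,-0.6,0,0,0]]' 
python3 -m creep '[[0,0,-0.3,0,0,0],[0,0,-0.1,0,0,0],[0,0,-0.1,0,0,0],[0,0,-0.1,0,0,0],[0,0,0,0,0,0]]'
python3 -m creep '[[0,0,0,0,0,0],[0,0,0,0,0,0],[0,0,0,0,0,0],[0,0,0,0,0,0],[0,0,0,0,0,0]]'
```

```text
t: 12.08
tool_pos: [414.4, 24.5, 270.6]
tool_rot: [[-0.984, -0.18, 0.001], [-0.18, 0.984, -0.0], [-0.001, -0.0, -1.0]]
contact_force: [0.1, 0.1, -0.3]
finger_gap: 0.505
grip_force: 0.0
t: 12.7
tool_pos: [414.3, 23.3, 78.8]
tool_rot: [[-0.984, -0.181, -0.0], [-0.181, 0.984, 0.0], [0.0, 0.0, -1.0]]
contact_force: [0.1, 0.0, -0.9]
finger_gap: 0.011
grip_force: 0.0
t: 13.32
tool_pos: [413.4, 23.7, 50.3]
tool_rot: [[-0.983, -0.181, 0.0], [-0.181, 0.983, 0.0], [-0.0, 0.0, -1.0]]
contact_force: [0.7, 0.3, -0.3]
finger_gap: 0.006
grip_force: 0.0
t: 13.95
tool_pos: [413.3, 23.7, 50.3]
tool_rot: [[-0.983, -0.181, 0.0], [-0.181, 0.983, 0.0], [-0.0, 0.0, -1.0]]
contact_force: [-0.2, 0.5, 0.3]
finger_gap: 0.005
grip_force: 0.0
```

```bash

python3 -m creep '[[0,0,-0.1,0,0,0],[0,0,-0.08,0,0,0],[0,0,0,0,0,0],[0,0,0,0,0,0],[0,0,0,0,0,0]]'
python3 -m creep '[[0,0,-0.02,0,0,0],[0,0,0,0,0,0],[0,0,0,0,0,0],[0,0,0,0,0,0],[0,0,0,0,0,0]]'
python3 -m creep '[[0,0,-0.01,0,0,0],[0,0,0,0,0,0],[0,0,0,0,0,0],[0,0,0,0,0,0],[0,0,0,0,0,0]]'
```

```text
t: 14.58
tool_pos: [413.4, 23.7, 41.3]
tool_rot: [[-0.983, -0.181, 0.0], [-0.181, 0.983, 0.0], [-0.0, 0.0, -1.0]]
contact_force: [0.9, -0.4, 0.3]
finger_gap: 0.007
grip_force: 0.0
t: 15.2
tool_pos: [413.5, 23.7, 40.3]
tool_rot: [[-0.983, -0.181, 0.0], [-0.181, 0.983, 0.0], [-0.0, -0.0, -1.0]]
contact_force: [0.2, 0.4, 1.4]
finger_gap: 0.005
grip_force: 0.5
t: 15.82
tool_pos: [413.5, 23.7, 39.8]
tool_rot: [[-0.983, -0.181, 0.0], [-0.181, 0.983, 0.0], [-0.0, -0.0, -1.0]]
contact_force: [-0.1, -0.0, 3.2]
finger_gap: 0.005
grip_force: 1.6
```

```bash

python3 -m creep '[[0,0,-0.01,0,0,0],[0,0,0,0,0,0],[0,0,0,0,0,0],[0,0,0,0,0,0],[0,0,0,0,0,0]]'
python3 -m creep '[[0,0,-0.01,0,0,0],[0,0,0,0,0,0],[0,0,0,0,0,0],[0,0,0,0,0,0],[0,0,0,0,0,0]]'
```

```text
t: 16.45
tool_pos: [413.4, 23.7, 39.3]
tool_rot: [[-0.983, -0.181, 0.0], [-0.181, 0.983, 0.0], [-0.0, 0.0, -1.0]]
contact_force: [0.7, -0.3, 4.4]
finger_gap: 0.004
grip_force: 2.3
t: 17.08
tool_pos: [413.5, 23.7, 38.8]
tool_rot: [[-0.983, -0.181, 0.0], [-0.181, 0.983, 0.0], [-0.0, 0.0, -1.0]]
contact_force: [0.6, 0.5, 6.9]
finger_gap: 0.006
grip_force: 2.9
```

```bash

python3 -m creep '[[0,0,-0.004,0,0,0],[0,0,0,0,0,0],[0,0,0,0,0,0],[0,0,0,0,0,0],[0,0,0,0,0,0]]'
python3 -m creep '[[0,0,0.1,0,0,0],[0,0,0.4,0,0,0],[0,0,0.8,0,0,0],[0,0,0.8,0,0,0],[0,0,0.8,0,0,0]]'
```

```text
t: 17.7
tool_pos: [413.5, 23.7, 38.7]
tool_rot: [[-0.983, -0.181, 0.0], [-0.181, 0.983, 0.0], [-0.0, 0.0, -1.0]]
contact_force: [-0.3, -1.4, 5.8]
finger_gap: 0.001
grip_force: 3.2
t: 18.32
tool_pos: [412.4, 23.8, 184.5]
tool_rot: [[-0.983, -0.181, -0.002], [-0.181, 0.983, 0.0], [0.002, 0.001, -1.0]]
contact_force: [1.5, 0.3, -0.4]
finger_gap: 0.004
grip_force: 0.0
```

Tared. Now I'll recheck all the pots with the top camera before grasping.

```bash
cat >> h.py <<'E'
def look(n='top',items=(('foot',392,-240,44),('mid',607,366,32),('cap',543,242,16))):
    p,d=snapshot(n);c=camera_info(n);P=pts(c,d)
    for nm,x,y,z in items:
        m=(np.hypot(P[...,0]-x,P[...,1]-y)<75)&(P[...,2]>z-6)&(P[...,2]<z+10);bs=blobs(m,100)
        for b in bs:
            k=np.zeros(m.shape,np.uint8);cv2.fillPoly(k,[b],1);Q=P[(k>0)&m];(a,e),w,t=cv2.minAreaRect(Q[:,:2].astype(np.float32));print(nm,np.round([a,e,*w,t],1),len(Q))
    return p,d
E
python3 -c "
from h import *
look()"
```

```text
foot [ 393.7 -238.9   56.9   56.3   63.9] 666
mid [608.4 368.6  58.5  56.3  54.8] 610
cap [543.9 243.2  57.6  56.9   5.2] 599
```

```bash

python3 -m creep '[[-0.06,-0.75,0,0,0,-0.86],[-0.06,-0.75,0,0,0,-0.86],[-0.06,-0.75,0,0,0,-0.86],[-0.06,-0.75,0,0,0,-0.86],[-0.06,-0.75,0,0,0,-0.86]]' 0
python3 -m creep '[[-0.06,-0.75,0,0,0,-0.86],[-0.06,-0.76,0,0,0,-0.87],[0,0,-0.4,0,0,0],[0,0,0,0,0,0],[0,0,0,0,0,0]]'
```

```text
t: 19.0
tool_pos: [397.5, -164.7, 183.1]
tool_rot: [[-0.963, 0.268, -0.001], [0.268, 0.963, 0.001], [0.002, 0.001, -1.0]]
contact_force: [0.1, 0.2, 0.0]
finger_gap: 0.502
grip_force: 0.0
t: 19.62
tool_pos: [392.3, -238.9, 163.7]
tool_rot: [[-0.901, 0.434, -0.0], [0.434, 0.901, 0.0], [0.0, 0.0, -1.0]]
contact_force: [-0.1, 0.8, -0.3]
finger_gap: 0.992
grip_force: 0.0
```

```bash

python3 -m creep '[[0,0,-0.8,0,0,0],[0,0,-0.8,0,0,0],[0,0,-0.7,0,0,0],[0,0,-0.4,0,0,0],[0,0,-0.2,0,0,0]]' 0
python3 -m creep '[[0,0,0,0,0,0],[0,0,0,0,0,0],[0,0,0,0,0,0],[0,0,0,0,0,0],[0,0,0,0,0,0]]' 1 15
python3 -m creep '[[0,0,0,0,0,0],[0,0,0,0,0,0],[0,0,0.2,0,0,0],[0,0,0.4,0,0,0],[0,0,0.6,0,0,0]]'
```

```text
t: 20.25
tool_pos: [392.5, -238.9, 18.2]
tool_rot: [[-0.901, 0.434, -0.0], [0.434, 0.901, 0.0], [0.001, 0.0, -1.0]]
contact_force: [0.3, -0.2, 0.5]
finger_gap: 1.001
grip_force: 0.0
t: 20.88
tool_pos: [392.6, -239.5, 19.0]
tool_rot: [[-0.901, 0.434, 0.001], [0.434, 0.901, -0.0], [-0.001, -0.0, -1.0]]
contact_force: [1.0, 0.7, 5.9]
finger_gap: 0.605
grip_force: 15.0
t: 21.5
tool_pos: [391.8, -238.9, 79.0]
tool_rot: [[-0.901, 0.435, -0.002], [0.435, 0.901, 0.001], [0.002, 0.001, -1.0]]
contact_force: [0.4, -0.8, -2.0]
finger_gap: 0.608
grip_force: 15.0
```

```bash

python3 -m creep '[[0,0,0.7,0,0,0.4],[0,0,0.6,0,0,0.6],[0.36,0.49,0,0,0,0.6],[0.36,0.49,0,0,0,0.6],[0.36,0.49,0,0,0,0.6]]'
python3 -m creep '[[0.36,0.49,0,0,0,0.6],[0.36,0.49,0,0,0,0.6],[0.36,0.49,0,0,0,0.6],[0.36,0.49,0,0,0,0.6],[0.36,0.49,0,0,0,0.6]]'
python3 -m creep '[[0.36,0.49,0,0,0,0.4],[0.36,0.49,0,0,0,0],[0,0,0,0,0,0],[0,0,0,0,0,0],[0,0,0,0,0,0]]'
python3 - <<'E'
from h import *
s,c,p,d,P=shot();cv2.imwrite("pics/w3.png",p[:,:,::-1]);np.savez('w3.npz',p=p,d=d,**c);print(s['tool_pos'],np.degrees(np.arctan2(s['tool_rot'][1,1],s['tool_rot'][0,1])))
E
```

```text
t: 22.12
tool_pos: [446.6, -165.0, 144.0]
tool_rot: [[-0.988, 0.154, 0.0], [0.154, 0.988, -0.0], [-0.0, -0.0, -1.0]]
contact_force: [0.1, -0.0, -0.3]
finger_gap: 0.61
grip_force: 15.0
t: 22.75
tool_pos: [536.6, -42.4, 143.9]
tool_rot: [[-0.987, -0.159, -0.0], [-0.159, 0.987, 0.0], [0.0, 0.0, -1.0]]
contact_force: [0.3, -0.0, -0.1]
finger_gap: 0.612
grip_force: 15.0
t: 23.38
tool_pos: [571.8, 4.9, 143.7]
tool_rot: [[-0.98, -0.198, -0.0], [-0.198, 0.98, -0.0], [0.0, -0.0, -1.0]]
contact_force: [0.2, -0.7, -1.2]
finger_gap: 0.612
grip_force: 15.0
[571.84072098   4.9001632  143.67107689] 101.39617257813491
```

View pics/w3.png

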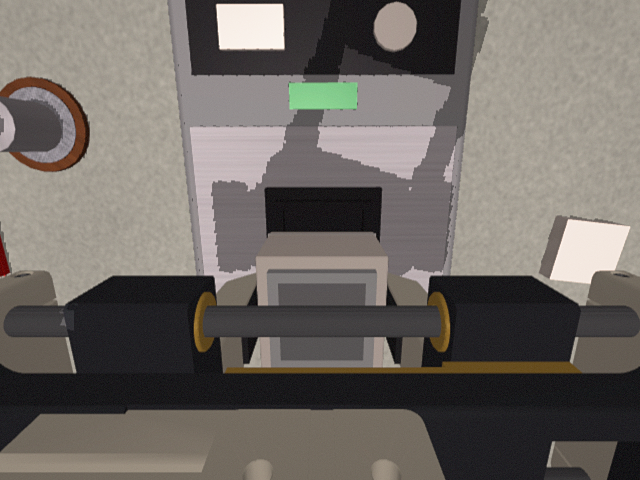

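The held pot is at (322,300). Ahead of it the nest's near rim shows at (323,190), the weigh key at (250,26) and the tare key at (395,26). I'll measure the pot and the nest in this same view.

```bash
cat >> h.py <<'E'
def rel(f,zt,yaw=11.5,nr=(573.6,6.6)):
    """pot top at z zt: edges in scale axes relative to nr; nest visible edges likewise"""
    p,d=f['p'],f['d'];c={k:f[k] for k in('fx','fy','cx','cy','position','rotation')};P=pts(c,d)
    a=np.radians(yaw);R=np.array([[np.cos(a),-np.sin(a)],[np.sin(a),np.cos(a)]])
    L=(P[...,:2]-nr)@R
    m=(abs(P[...,2]-zt)<3)&(np.abs(L).max(-1)<45)
    Q=L[m];print('top',len(Q),np.median(P[m][:,2]),'x',np.percentile(Q[:,0],[.5,99.5]),'y',np.percentile(Q[:,1],[.5,99.5]))
    m=(abs(P[...,2]-57)<3.5)&(np.abs(L).max(-1)<48)&(p.max(2)<70)
    Q=L[m]
    if len(Q): print('rim',len(Q),'x',np.percentile(Q[:,0],[.5,99.5]),'y',np.percentile(Q[:,1],[.5,99.5]))
    m=(abs(P[...,2]-40.5)<2.5)&(p.min(2)>150)&(L[...,0]<-130)
    for b in blobs(m,100):
        xy=(cast(c,b,40)-nr)@R;print('key',(xy.min(0)+xy.max(0))/2,xy.max(0)-xy.min(0),'expect -155,+-50')
E
python3 - <<'E'
from h import *
f=np.load('w3.npz')
rel(f,168.5);rel(f,174)
E
```

```text
top 4011 169.51590031439292 x [-29.94672152  23.14397381] y [-43.25171814  42.17781555]
rim 1276 x [-36.06077665 -13.2412528 ] y [-36.08258306  35.73459186]
key [-154.87619557  -50.2538252 ] [27.02533287 45.64317972] expect -155,+-50
top 7468 174.7481831121118 x [-24.5348751  19.82176  ] y [-42.25951504  40.01576886]
rim 1276 x [-36.06077665 -13.2412528 ] y [-36.08258306  35.73459186]
key [-154.87619557  -50.2538252 ] [27.02533287 45.64317972] expect -155,+-50
```

```bash

python3 -m creep '[[0.034,0.032,-0.3,0,0,0],[0,0,-0.4,0,0,0],[0,0,-0.3,0,0,0],[0,0,-0.2,0,0,0],[0,0,-0.1,0,0,0]]'
python3 -m creep '[[0,0,-0.06,0,0,0],[0,0,-0.06,0,0,0],[0,0,0,0,0,0],[0,0,0,0,0,0],[0,0,0,0,0,0]]'
python3 -m creep '[[0,0,-0.04,0,0,0],[0,0,-0.04,0,0,0],[0,0,0,0,0,0],[0,0,0,0,0,0],[0,0,0,0,0,0]]'
```

```text
t: 24.05
tool_pos: [573.8, 7.3, 77.8]
tool_rot: [[-0.98, -0.198, -0.001], [-0.198, 0.98, 0.0], [0.001, 0.0, -1.0]]
contact_force: [-0.1, -0.3, 0.2]
finger_gap: 0.613
grip_force: 15.0
t: 24.68
tool_pos: [574.2, 7.3, 72.8]
tool_rot: [[-0.98, -0.199, 0.0], [-0.199, 0.98, 0.0], [-0.0, -0.0, -1.0]]
contact_force: [0.7, 0.1, -0.6]
finger_gap: 0.608
grip_force: 15.0
t: 25.3
tool_pos: [574.1, 7.3, 68.6]
tool_rot: [[-0.98, -0.199, 0.0], [-0.199, 0.98, 0.0], [-0.0, 0.0, -1.0]]
contact_force: [0.1, 0.3, -1.3]
finger_gap: 0.613
grip_force: 15.0
```

```bash

python3 -m creep '[[0,0,-0.04,0,0,0],[0,0,-0.03,0,0,0],[0,0,0,0,0,0],[0,0,0,0,0,0],[0,0,0,0,0,0]]'
python3 -m creep '[[0,0,-0.01,0,0,0],[0,0,0,0,0,0],[0,0,0,0,0,0],[0,0,0,0,0,0],[0,0,0,0,0,0]]'
```

```text
t: 25.92
tool_pos: [574.1, 7.3, 65.1]
tool_rot: [[-0.98, -0.199, 0.0], [-0.199, 0.98, 0.0], [-0.0, 0.0, -1.0]]
contact_force: [-0.7, -0.2, -0.3]
finger_gap: 0.609
grip_force: 15.0
t: 26.55
tool_pos: [574.0, 7.3, 64.6]
tool_rot: [[-0.98, -0.198, 0.0], [-0.198, 0.98, 0.0], [-0.0, 0.0, -1.0]]
contact_force: [-0.4, 0.4, 0.3]
finger_gap: 0.611
grip_force: 15.0
```

```bash

python3 -m creep '[[0,0,-0.01,0,0,0],[0,0,0,0,0,0],[0,0,0,0,0,0],[0,0,0,0,0,0],[0,0,0,0,0,0]]'
python3 -m creep '[[0,0,-0.01,0,0,0],[0,0,0,0,0,0],[0,0,0,0,0,0],[0,0,0,0,0,0],[0,0,0,0,0,0]]'
```

```text
t: 27.18
tool_pos: [574.1, 7.3, 64.1]
tool_rot: [[-0.98, -0.198, 0.0], [-0.198, 0.98, 0.0], [-0.0, 0.0, -1.0]]
contact_force: [0.2, -0.3, 0.0]
finger_gap: 0.607
grip_force: 15.0
t: 27.8
tool_pos: [574.1, 7.3, 64.0]
tool_rot: [[-0.98, -0.199, 0.0], [-0.199, 0.98, -0.0], [-0.0, -0.0, -1.0]]
contact_force: [-2.8, -0.8, 4.7]
finger_gap: 0.608
grip_force: 15.0
```

```bash

python3 -m creep '[[0,0,0,0,0,0],[0,0,0,0,0,0],[0,0,0,0,0,0],[0,0,0,0,0,0],[0,0,0,0,0,0]]' 0
python3 -m creep '[[0,0,0.2,0,0,0],[0,0,0.5,0,0,0],[0,0,0.8,0,0,0],[0,0,0.8,0,0,0],[0,0.2,0.7,0,0,0]]'
python3 -m creep '[[0,0.8,0.3,0,0,0],[0,0.8,0,0,0,0],[0,0.8,0,0,0,0],[0,0.6,0,0,0,0],[0,0,0,0,0,0]]'
python3 - <<'E'
from h import *
s,c,p,d,P=shot();cv2.imwrite("pics/w4.png",p[:,:,::-1]);np.savez('w4.npz',p=p,d=d,**c);print(s['tool_pos'])
for k in('top','side'): print(k);look(k,(('footnest',573.6,6.6,89),('mid',607,366,32),('cap',543,242,16)))
E
```

```text
t: 28.42
tool_pos: [574.1, 7.3, 63.5]
tool_rot: [[-0.98, -0.199, -0.0], [-0.199, 0.98, 0.0], [-0.0, 0.0, -1.0]]
contact_force: [-0.6, -0.5, 0.4]
finger_gap: 1.0
grip_force: 0.0
t: 29.05
tool_pos: [574.2, 16.9, 216.0]
tool_rot: [[-0.98, -0.198, 0.002], [-0.198, 0.98, -0.0], [-0.002, -0.001, -1.0]]
contact_force: [-0.1, -0.0, -0.4]
finger_gap: 1.003
grip_force: 0.0
t: 29.68
tool_pos: [573.7, 169.3, 229.1]
tool_rot: [[-0.979, -0.202, 0.001], [-0.202, 0.979, 0.001], [-0.001, 0.0, -1.0]]
contact_force: [-0.0, -0.3, 0.1]
finger_gap: 0.998
grip_force: 0.0
[573.69682686 169.2592397  229.12955225]
top
footnest [575.4   8.6  57.6  56.   11.8] 665
mid [625.4 367.9  42.3  25.1   5.4] 141
side
footnest [575.9   5.2  60.1  61.7  11.2] 429
mid [608.1 361.2  62.9  56.5  53.8] 288
cap [545.3 239.6  62.8  61.4   1.9] 329
```

View pics/w4.png

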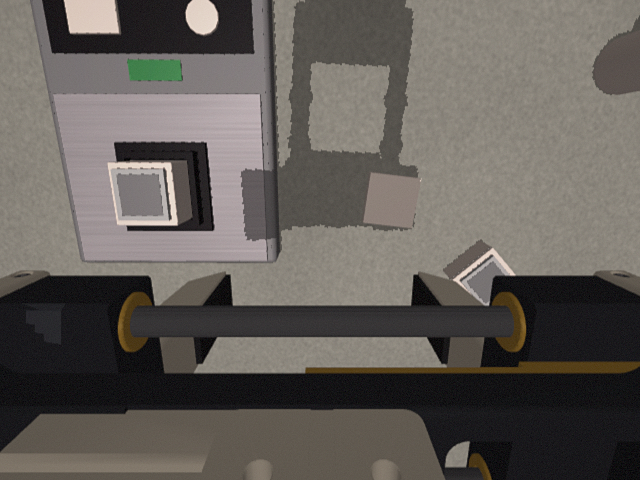

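The foot stands squarely in the nest at (143,192), the cap is at (391,200), and the mid is at (487,275), partly behind the gripper. I'll hover over the mid.

```bash

python3 -m creep '[[0.08,0.45,0,0,0,-0.87],[0.08,0.45,0,0,0,-0.87],[0.08,0.45,0,0,0,-0.87],[0.08,0.45,0,0,0,-0.87],[0.08,0.45,0,0,0,-0.87]]'
python3 -m creep '[[0.08,0.45,0,0,0,-0.87],[0.08,0.45,0,0,0,-0.87],[0.08,0.45,0,0,0,-0.87],[0.08,0.4,0,0,0,-0.87],[0,0,0,0,0,0]]'
python3 - <<'E'
from h import *
s,c,p,d,P=shot();np.savez('w5.npz',p=p,d=d,**c);print(s['tool_pos'],np.degrees(np.arctan2(s['tool_rot'][1,1],s['tool_rot'][0,1])))
for nm,x,y,z in(('mid',607,367,32),('neck',607,367,37)):
    m=(np.hypot(P[...,0]-x,P[...,1]-y)<60)&(abs(P[...,2]-z-1)<2.5);b=max(blobs(m,100),key=len);print(nm,rect(c,b,z),m.sum())
f=np.load('w4.npz');c={k:f[k] for k in('fx','fy','cx','cy','position','rotation')};P=pts(c,f['d'])
for nm,x,y,z in(('foot',574,7,89),('neck',574,7,94),('cap',543,242,16)):
    m=(np.hypot(P[...,0]-x,P[...,1]-y)<60)&(abs(P[...,2]-z-1)<2.5);b=max(blobs(m,100),key=len);print(nm,rect(c,b,z),m.sum(),np.median(P[m][:,2]))
E
```

```text
t: 30.45
tool_pos: [594.6, 278.9, 228.7]
tool_rot: [[-0.966, 0.258, 0.0], [0.258, 0.966, -0.0], [-0.0, -0.0, -1.0]]
contact_force: [-0.0, -0.0, -0.5]
finger_gap: 1.0
grip_force: 0.0
t: 31.08
tool_pos: [610.4, 367.1, 228.1]
tool_rot: [[-0.814, 0.58, -0.0], [0.58, 0.814, -0.0], [0.0, -0.0, -1.0]]
contact_force: [-1.0, 0.4, 0.4]
finger_gap: 1.0
grip_force: 0.0
[610.37777544 367.05139509 228.10734325] 54.52225978752974
mid [607.6 368.2  55.9  56.8 -34.8] 884
neck [607.8 368.   45.   45.2 -35.5] 1790
foot [574.1   7.9  55.1  57.3  11.6] 1324 89.85192241166487
neck [574.2   7.6  43.8  46.8  11.6] 2675 95.09089191348176
cap [542.9 242.3  56.3  56.6   4.8] 2536 16.9699552767824
```

```bash

python3 -m creep '[[-0.054,0.02,-0.7,0,0,0],[0,0,-0.9,0,0,0],[0,0,-0.9,0,0,0],[0,0,-0.8,0,0,0],[0,0,-0.5,0,0,0]]'
python3 -m creep '[[0,0,-0.3,0,0,0],[0,0,-0.2,0,0,0],[0,0,-0.02,0,0,0],[0,0,0,0,0,0],[0,0,0,0,0,0]]'
python3 -m creep '[[0,0,0,0,0,0],[0,0,0,0,0,0],[0,0,0,0,0,0],[0,0,0,0,0,0],[0,0,0,0,0,0]]' 1 15
python3 -m creep '[[0,0,0,0,0,0],[0,0,0,0,0,0],[0,0,0.2,0,0,0],[0,0,0.4,0,0,0],[0,0,0.8,0,0,0]]'
```

```text
t: 31.75
tool_pos: [606.8, 365.9, 36.5]
tool_rot: [[-0.814, 0.581, -0.003], [0.581, 0.814, -0.002], [0.001, -0.003, -1.0]]
contact_force: [1.8, -0.1, -0.4]
finger_gap: 1.001
grip_force: 0.0
t: 32.38
tool_pos: [607.8, 368.6, 13.6]
tool_rot: [[-0.814, 0.581, 0.002], [0.581, 0.814, 0.001], [-0.001, 0.002, -1.0]]
contact_force: [-0.9, -0.0, -0.3]
finger_gap: 0.997
grip_force: 0.0
t: 33.0
tool_pos: [607.3, 368.3, 12.5]
tool_rot: [[-0.814, 0.581, 0.0], [0.581, 0.814, 0.0], [-0.0, 0.0, -1.0]]
contact_force: [-0.5, -0.2, 0.2]
finger_gap: 0.61
grip_force: 15.0
t: 33.62
tool_pos: [606.6, 367.9, 83.0]
tool_rot: [[-0.814, 0.581, -0.002], [0.581, 0.814, -0.001], [0.001, -0.002, -1.0]]
contact_force: [0.4, 0.4, 0.2]
finger_gap: 0.608
grip_force: 15.0
```

```bash

python3 -m creep '[[0,0,0.7,0,0,0],[0,-0.2,0.8,0,0,0.3],[-0.08,-0.7,0.1,0,0,0.8],[-0.08,-0.7,0,0,0,0.8],[-0.08,-0.7,0,0,0,0.8]]'
python3 -m creep '[[-0.08,-0.7,0,0,0,0.8],[-0.08,-0.7,0,0,0,0.8],[-0.08,-0.7,0,0,0,0.8],[-0.08,-0.7,0,0,0,0.8],[-0.07,-0.7,0,0,0,0.8]]'
python3 -m creep '[[-0.04,-0.7,0,0,0,0.8],[0,-0.5,0,0,0,0.35],[0,-0.21,0,0,0,0],[0,0,0,0,0,0],[0,0,0,0,0,0]]'
python3 - <<'E'
from h import *
s,c,p,d,P=shot();cv2.imwrite("pics/w6.png",p[:,:,::-1]);np.savez('w6.npz',p=p,d=d,**c);print(s['tool_pos'],np.degrees(np.arctan2(s['tool_rot'][1,1],s['tool_rot'][0,1])))
rel(np.load('w6.npz'),s['tool_pos'][2]-12.4+33,11.55,(574.1,7.7))
E
```

```text
t: 34.25
tool_pos: [595.4, 252.4, 164.7]
tool_rot: [[-0.945, 0.328, 0.003], [0.328, 0.945, 0.001], [-0.002, 0.001, -1.0]]
contact_force: [0.3, 0.2, -0.1]
finger_gap: 0.61
grip_force: 15.0
t: 34.88
tool_pos: [576.0, 77.2, 164.5]
tool_rot: [[-0.996, -0.084, 0.003], [-0.084, 0.996, 0.0], [-0.003, -0.0, -1.0]]
contact_force: [0.3, -0.2, -0.5]
finger_gap: 0.606
grip_force: 15.0
t: 35.5
tool_pos: [573.9, 8.7, 162.9]
tool_rot: [[-0.98, -0.201, 0.0], [-0.201, 0.98, 0.0], [-0.0, 0.0, -1.0]]
contact_force: [-0.3, 0.4, -1.9]
finger_gap: 0.611
grip_force: 15.0
[573.881436     8.69362435 162.86999797] 101.58899073877267
top 4223 183.45160168806228 x [-27.67386026  28.74361588] y [-41.56597524  43.32419903]
rim 1157 x [-36.73986518  -4.09684267] y [-36.93308033  34.7465764 ]
key [-155.5802544   -51.08405034] [27.10600213 45.59729506] expect -155,+-50
```

View pics/w6.png

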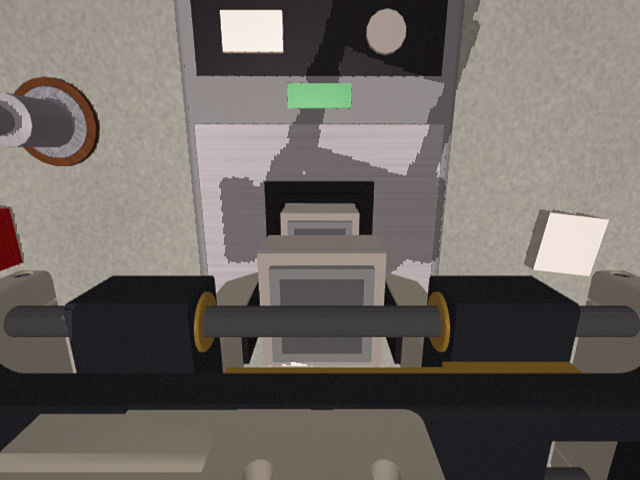

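The held mid at (322,300) is square, and the foot in the nest is visible behind it at (320,220). I'll measure the foot's edges in this view.

```bash
cat >> h.py <<'E'
def low(f,z,nr,yaw=11.55,tol=2):
    c={k:f[k] for k in('fx','fy','cx','cy','position','rotation')};P=pts(c,f['d'])
    a=np.radians(yaw);R=np.array([[np.cos(a),-np.sin(a)],[np.sin(a),np.cos(a)]]);L=(P[...,:2]-nr)@R
    m=(abs(P[...,2]-z)<tol)&(np.abs(L).max(-1)<34)&(f['p'].min(2)>90);Q=L[m]
    print('z',z,len(Q),np.median(P[m][:,2]),'x',np.percentile(Q[:,0],[.5,99.5]),'y',np.percentile(Q[:,1],[.5,99.5]))
E
python3 -c "
from h import *
f=np.load('w6.npz');low(f,89.5,(574.1,7.7));low(f,184,(574.1,7.7))"
```

```text
z 89.5 880 89.90593024375713 x [-27.94843891 -12.11098616] y [-28.0541829   27.08174503]
z 184 3549 183.44725856641043 x [-27.57069178  28.75838629] y [-31.01733775  31.98986048]
```

```bash

python3 -m creep '[[0,-0.025,-0.2,0,0,0],[0,0,-0.4,0,0,0],[0,0,-0.3,0,0,0],[0,0,-0.16,0,0,0],[0,0,0,0,0,0]]'
python3 -m creep '[[0,0,0,0,0,0],[0,0,-0.02,0,0,0],[0,0,-0.02,0,0,0],[0,0,0,0,0,0],[0,0,0,0,0,0]]'
python3 -m creep '[[0,0,-0.02,0,0,0],[0,0,-0.02,0,0,0],[0,0,0,0,0,0],[0,0,0,0,0,0],[0,0,0,0,0,0]]'
```

```text
t: 36.17
tool_pos: [573.6, 6.6, 108.9]
tool_rot: [[-0.98, -0.201, -0.001], [-0.201, 0.98, 0.0], [0.001, 0.0, -1.0]]
contact_force: [-0.0, -0.1, 0.0]
finger_gap: 0.608
grip_force: 15.0
t: 36.8
tool_pos: [573.9, 6.5, 107.6]
tool_rot: [[-0.98, -0.201, 0.0], [-0.201, 0.98, 0.0], [-0.0, 0.0, -1.0]]
contact_force: [-1.0, 0.2, -0.8]
finger_gap: 0.608
grip_force: 15.0
t: 37.42
tool_pos: [573.9, 6.5, 105.6]
tool_rot: [[-0.98, -0.201, 0.0], [-0.201, 0.98, 0.0], [-0.0, 0.0, -1.0]]
contact_force: [-0.0, -0.1, 0.1]
finger_gap: 0.606
grip_force: 15.0
```

```bash

python3 -m creep '[[0,0.012,-0.02,0,0,0],[0,0,-0.02,0,0,0],[0,0,0,0,0,0],[0,0,0,0,0,0],[0,0,0,0,0,0]]'
python3 -m creep '[[0,0,-0.02,0,0,0],[0,0,-0.01,0,0,0],[0,0,0,0,0,0],[0,0,0,0,0,0],[0,0,0,0,0,0]]'
```

```text
t: 38.05
tool_pos: [573.9, 7.1, 103.6]
tool_rot: [[-0.98, -0.201, 0.0], [-0.201, 0.98, 0.0], [-0.0, 0.0, -1.0]]
contact_force: [0.4, 0.0, 0.4]
finger_gap: 0.607
grip_force: 15.0
t: 38.67
tool_pos: [573.8, 7.1, 102.0]
tool_rot: [[-0.98, -0.201, 0.0], [-0.201, 0.98, 0.0], [-0.0, 0.0, -1.0]]
contact_force: [0.0, -0.4, -0.4]
finger_gap: 0.607
grip_force: 15.0
```

```bash

python3 -m creep '[[0,0,-0.01,0,0,0],[0,0,0,0,0,0],[0,0,0,0,0,0],[0,0,0,0,0,0],[0,0,0,0,0,0]]'
python3 -m creep '[[0,0,-0.01,0,0,0],[0,0,0,0,0,0],[0,0,0,0,0,0],[0,0,0,0,0,0],[0,0,0,0,0,0]]'
```

```text
t: 39.3
tool_pos: [573.8, 7.1, 101.6]
tool_rot: [[-0.98, -0.201, 0.0], [-0.201, 0.98, 0.0], [-0.0, 0.0, -1.0]]
contact_force: [-0.9, 0.5, -0.8]
finger_gap: 0.607
grip_force: 15.0
t: 39.92
tool_pos: [573.9, 7.1, 101.4]
tool_rot: [[-0.98, -0.201, 0.0], [-0.201, 0.98, 0.0], [-0.0, -0.0, -1.0]]
contact_force: [-1.8, -0.3, 6.0]
finger_gap: 0.611
grip_force: 15.0
```

```bash

python3 -m creep '[[0,0,0,0,0,0],[0,0,0,0,0,0],[0,0,0,0,0,0],[0,0,0,0,0,0],[0,0,0,0,0,0]]' 0
python3 -m creep '[[0,0,0.2,0,0,0],[0,0,0.5,0,0,0],[0,0,0.8,0,0,0],[0,0,0.8,0,0,0],[-0.02,0.2,0.3,0,0,0]]'
python3 -m creep '[[-0.12,0.9,0,0,0,-0.3],[-0.12,0.9,0,0,0,-0.3],[-0.12,0.9,0,0,0,-0.3],[-0.12,0.9,0,0,0,-0.23],[-0.12,0.9,0,0,0,0]]'
python3 -m creep '[[0,0,0,0,0,0],[0,0,0,0,0,0],[0,0,0,0,0,0],[0,0,0,0,0,0],[0,0,0,0,0,0]]'
python3 - <<'E'
from h import *
s,c,p,d,P=shot();cv2.imwrite("pics/w7.png",p[:,:,::-1]);np.savez('w7.npz',p=p,d=d,**c);print(s['tool_pos'],np.degrees(np.arctan2(s['tool_rot'][1,1],s['tool_rot'][0,1])))
for nm,x,y,z in(('cap',543,242,16),('mid',574,7,121),('neck',574,7,126)):
    m=(np.hypot(P[...,0]-x,P[...,1]-y)<60)&(abs(P[...,2]-z-1)<2.5);b=max(blobs(m,50),key=len);print(nm,rect(c,b,z),m.sum(),np.median(P[m][:,2]))
look('top',(('mid',574,7,121),))
E
```

```text
t: 40.55
tool_pos: [573.8, 7.1, 101.0]
tool_rot: [[-0.98, -0.201, -0.0], [-0.201, 0.98, 0.0], [0.0, 0.0, -1.0]]
contact_force: [-0.4, 0.6, 0.5]
finger_gap: 0.993
grip_force: 0.0
t: 41.18
tool_pos: [573.9, 16.9, 234.2]
tool_rot: [[-0.98, -0.2, 0.005], [-0.2, 0.98, -0.0], [-0.005, -0.001, -1.0]]
contact_force: [-0.0, -0.5, -0.7]
finger_gap: 1.002
grip_force: 0.0
t: 41.8
tool_pos: [541.8, 244.0, 230.3]
tool_rot: [[-0.997, -0.084, -0.001], [-0.084, 0.997, -0.0], [0.001, -0.0, -1.0]]
contact_force: [-0.2, -0.0, -0.7]
finger_gap: 1.0
grip_force: 0.0
t: 42.42
tool_pos: [543.0, 241.5, 231.1]
tool_rot: [[-0.997, -0.082, 0.0], [-0.082, 0.997, 0.0], [-0.0, 0.0, -1.0]]
contact_force: [-0.0, 0.2, 0.4]
finger_gap: 1.0
grip_force: 0.0
[543.03848735 241.45339003 231.11263347] 94.72765789986029
cap [542.7 242.3  55.1  56.2   4.7] 2414 17.00298117102315
mid [571.9   8.5  52.4  56.7  11.2] 1102 121.81162043064603
neck [573.6   7.7  44.3  48.   11.5] 2630 127.02096822788644
mid [574.8   8.4  57.1  56.1  11.3] 715
```

View pics/w7.png

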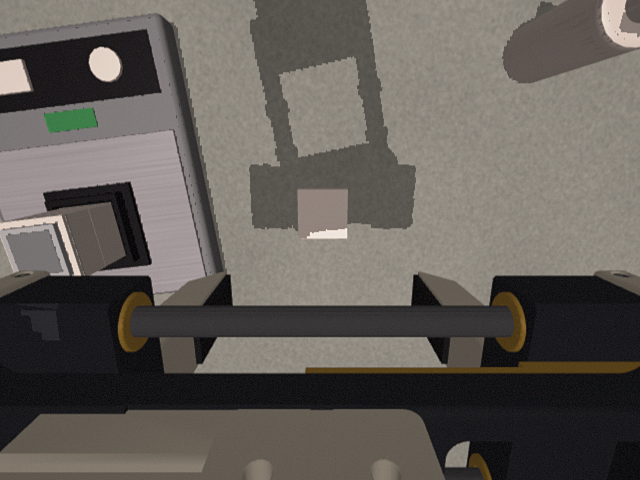

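The mid is seated (top at 121) and the cap at (323,213) is right under the tool. I'll descend and grasp it.

```bash

python3 -m creep '[[-0.005,0.016,-0.7,0,0,0],[0,0,-0.9,0,0,0],[0,0,-0.9,0,0,0],[0,0,-0.9,0,0,0],[0,0,-0.5,0,0,0]]'
python3 -m creep '[[0,0,-0.3,0,0,0],[0,0,-0.2,0,0,0],[0,0,-0.1,0,0,0],[0,0,0,0,0,0],[0,0,0,0,0,0]]'
python3 -m creep '[[0,0,-0.04,0,0,0],[0,0,0,0,0,0],[0,0,0,0,0,0],[0,0,0,0,0,0],[0,0,0,0,0,0]]'
```

```text
t: 43.15
tool_pos: [541.5, 242.5, 33.6]
tool_rot: [[-0.997, -0.083, -0.003], [-0.083, 0.997, -0.001], [0.003, -0.001, -1.0]]
contact_force: [0.3, 0.3, 0.1]
finger_gap: 0.997
grip_force: 0.0
t: 43.78
tool_pos: [543.1, 243.1, 6.8]
tool_rot: [[-0.997, -0.084, 0.001], [-0.084, 0.997, 0.001], [-0.001, 0.0, -1.0]]
contact_force: [0.2, 0.9, -0.5]
finger_gap: 1.002
grip_force: 0.0
t: 44.4
tool_pos: [542.6, 242.9, 4.1]
tool_rot: [[-0.997, -0.083, 0.0], [-0.083, 0.997, 0.0], [-0.0, 0.0, -1.0]]
contact_force: [-0.1, 0.2, 0.6]
finger_gap: 0.997
grip_force: 0.0
```

```bash

python3 -m creep '[[0,0,0,0,0,0],[0,0,0,0,0,0],[0,0,0,0,0,0],[0,0,0,0,0,0],[0,0,0,0,0,0]]' 1 15
python3 -m creep '[[0,0,0.2,0,0,0],[0,0,0.6,0,0,0],[0,0,0.9,0,0,0],[0,0,0.9,0,0,0],[0,0,0.7,0,0,0]]'
python3 -m creep '[[0.1,-0.7,0,0,0,0.3],[0.1,-0.7,0,0,0,0.3],[0.1,-0.7,0,0,0,0.3],[0.1,-0.7,0,0,0,0.23],[0.1,-0.7,0,0,0,0]]'
python3 -m creep '[[0.1,-0.7,0,0,0,0],[0.03,-0.51,0,0,0,0],[0,0,0,0,0,0],[0,0,0,0,0,0],[0,0,0,0,0,0]]'
python3 - <<'E'
from h import *
s,c,p,d,P=shot();cv2.imwrite("pics/w8.png",p[:,:,::-1]);np.savez('w8.npz',p=p,d=d,**c);z=s['tool_pos'][2];print(s['tool_pos'],np.degrees(np.arctan2(s['tool_rot'][1,1],s['tool_rot'][0,1])))
f=np.load('w8.npz')
for q in(121.8,127,z-4+17,z-4+16):low(f,q,(574.1,7.7))
E
```

```text
t: 45.02
tool_pos: [542.6, 242.9, 4.0]
tool_rot: [[-0.997, -0.083, -0.0], [-0.083, 0.997, 0.0], [0.0, 0.0, -1.0]]
contact_force: [1.0, -0.3, -0.9]
finger_gap: 0.605
grip_force: 15.0
t: 45.65
tool_pos: [542.9, 243.1, 171.9]
tool_rot: [[-0.996, -0.084, 0.002], [-0.084, 0.997, 0.001], [-0.002, 0.001, -1.0]]
contact_force: [0.3, -0.0, -1.0]
finger_gap: 0.608
grip_force: 15.0
t: 46.28
tool_pos: [567.7, 66.8, 169.9]
tool_rot: [[-0.98, -0.201, 0.001], [-0.201, 0.98, 0.0], [-0.001, -0.0, -1.0]]
contact_force: [-0.7, 0.2, -0.8]
finger_gap: 0.609
grip_force: 15.0
t: 46.9
tool_pos: [574.0, 8.4, 169.2]
tool_rot: [[-0.979, -0.202, 0.0], [-0.202, 0.979, 0.0], [-0.0, 0.0, -1.0]]
contact_force: [-0.2, -0.2, -1.3]
finger_gap: 0.609
grip_force: 15.0
[573.99367119   8.41944514 169.23511056] 101.6361142396076
z 121.8 995 122.04055428621186 x [-27.92171595 -16.52174824] y [-28.20839899  26.97099687]
z 127 578 126.97749300660354 x [-22.52103567 -17.53331327] y [-22.65973068  21.40754962]
z 182.23511056371532 9225 182.24537784026006 x [-27.65240082  28.51623327] y [-27.23868774  28.45702454]
z 181.23511056371532 8880 182.20062725707336 x [-27.71710889  28.54148126] y [-27.24316784  28.49158528]
```

View pics/w8.png

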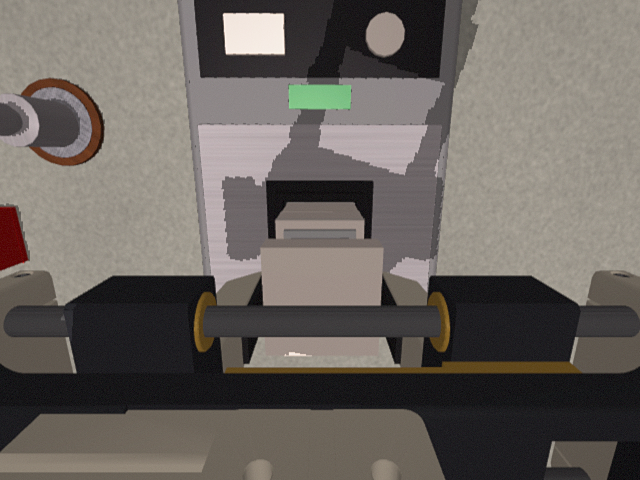

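The cap, held at (322,270), is level and square above the mid at (320,220). I'll lower it.

```bash

python3 -m creep '[[-0.004,-0.006,-0.2,0,0,0],[0,0,-0.3,0,0,0],[0,0,-0.2,0,0,0],[0,0,0,0,0,0],[0,0,0,0,0,0]]'
python3 -m creep '[[0,0,-0.04,0,0,0],[0,0,-0.02,0,0,0],[0,0,0,0,0,0],[0,0,0,0,0,0],[0,0,0,0,0,0]]'
```

```text
t: 47.58
tool_pos: [574.1, 7.1, 134.1]
tool_rot: [[-0.98, -0.2, 0.0], [-0.2, 0.98, 0.0], [-0.0, 0.0, -1.0]]
contact_force: [-0.2, 1.1, -1.0]
finger_gap: 0.609
grip_force: 15.0
t: 48.2
tool_pos: [573.9, 7.1, 131.1]
tool_rot: [[-0.98, -0.201, 0.0], [-0.201, 0.98, 0.0], [-0.0, 0.0, -1.0]]
contact_force: [0.1, 0.3, -0.1]
finger_gap: 0.611
grip_force: 15.0
```

```bash

python3 -m creep '[[0,0,-0.02,0,0,0],[0,0,-0.02,0,0,0],[0,0,0,0,0,0],[0,0,0,0,0,0],[0,0,0,0,0,0]]'
python3 -m creep '[[0,0,-0.02,0,0,0],[0,0,-0.02,0,0,0],[0,0,0,0,0,0],[0,0,0,0,0,0],[0,0,0,0,0,0]]'
python3 -m creep '[[0,0,-0.02,0,0,0],[0,0,0,0,0,0],[0,0,0,0,0,0],[0,0,0,0,0,0],[0,0,0,0,0,0]]'
```

```text
t: 48.82
tool_pos: [573.9, 7.1, 129.1]
tool_rot: [[-0.98, -0.201, 0.0], [-0.201, 0.98, 0.0], [-0.0, 0.0, -1.0]]
contact_force: [-0.3, 0.3, -1.1]
finger_gap: 0.61
grip_force: 15.0
t: 49.45
tool_pos: [573.9, 7.1, 127.1]
tool_rot: [[-0.98, -0.201, 0.0], [-0.201, 0.98, 0.0], [-0.0, 0.0, -1.0]]
contact_force: [0.6, 0.3, -0.0]
finger_gap: 0.604
grip_force: 15.0
t: 50.08
tool_pos: [573.9, 7.1, 126.1]
tool_rot: [[-0.98, -0.201, 0.0], [-0.201, 0.98, 0.0], [-0.0, 0.0, -1.0]]
contact_force: [0.2, -0.8, 0.3]
finger_gap: 0.612
grip_force: 15.0
```

```bash

python3 -m creep '[[0,0,-0.015,0,0,0],[0,0,0,0,0,0],[0,0,0,0,0,0],[0,0,0,0,0,0],[0,0,0,0,0,0]]'
python3 -m creep '[[0,0,-0.01,0,0,0],[0,0,0,0,0,0],[0,0,0,0,0,0],[0,0,0,0,0,0],[0,0,0,0,0,0]]'
```

```text
t: 50.7
tool_pos: [573.9, 7.1, 125.3]
tool_rot: [[-0.98, -0.201, 0.0], [-0.201, 0.98, 0.0], [-0.0, 0.0, -1.0]]
contact_force: [-0.2, 0.1, 0.3]
finger_gap: 0.607
grip_force: 15.0
t: 51.32
tool_pos: [573.9, 7.1, 125.0]
tool_rot: [[-0.98, -0.201, 0.0], [-0.201, 0.98, 0.0], [-0.0, 0.0, -1.0]]
contact_force: [-1.8, 1.1, 4.0]
finger_gap: 0.608
grip_force: 15.0
```

```bash

python3 -m creep '[[0,0,0,0,0,0],[0,0,0,0,0,0],[0,0,0,0,0,0],[0,0,0,0,0,0],[0,0,0,0,0,0]]' 0
python3 -m creep '[[0,0,0.2,0,0,0],[0,0,0.5,0,0,0],[0,0,0.8,0,0,0],[0,0,0.7,0,0,0],[0,0,0,0,0,0]]'
python3 -m creep '[[-0.56,-0.32,0,0,0,0],[-0.56,-0.32,0,0,0,0],[-0.56,-0.32,0,0,0,0],[-0.56,-0.32,0,0,0,0],[-0.56,-0.32,0,0,0,0]]'
python3 -m creep '[[0,0,0,0,0,0],[0,0,0,0,0,0],[0,0,0,0,0,0],[0,0,0,0,0,0],[0,0,0,0,0,0]]' 1 10
python3 - <<'E'
from h import *
p,d=look('top',(('cap',574,7,137),));cv2.imwrite('pics/t9.png',p[:,:,::-1])
look('side',(('cap',574,7,137),))
s,c,p,d,P=shot();print(s['tool_pos'])
m=(np.hypot(P[...,0]-432,P[...,1]+73)<40)&(p.min(2)>150);b=max(blobs(m),key=len);print(rect(c,b,40))
E
```

```text
t: 51.95
tool_pos: [573.9, 7.1, 124.7]
tool_rot: [[-0.98, -0.201, -0.0], [-0.201, 0.98, 0.0], [0.0, 0.0, -1.0]]
contact_force: [-0.1, 1.0, -0.2]
finger_gap: 0.997
grip_force: 0.0
t: 52.58
tool_pos: [575.4, 7.0, 238.7]
tool_rot: [[-0.98, -0.201, 0.007], [-0.201, 0.98, -0.001], [-0.007, -0.002, -1.0]]
contact_force: [-0.0, -0.3, -0.5]
finger_gap: 0.999
grip_force: 0.0
t: 53.2
tool_pos: [432.5, -73.1, 234.3]
tool_rot: [[-0.98, -0.201, -0.001], [-0.201, 0.98, 0.0], [0.001, 0.001, -1.0]]
contact_force: [0.1, -0.3, 0.1]
finger_gap: 1.0
grip_force: 0.0
t: 53.82
tool_pos: [434.1, -72.7, 234.6]
tool_rot: [[-0.98, -0.201, -0.0], [-0.201, 0.98, 0.0], [0.0, 0.0, -1.0]]
contact_force: [0.5, -0.1, 0.3]
finger_gap: 0.507
grip_force: 0.0
cap [573.9   8.7  56.9  56.2  11.6] 702
[433.99429293 -72.75708693 234.69099807]
[465.8 -67.4   9.1  49.3   9.3]
```

View pics/t9.png

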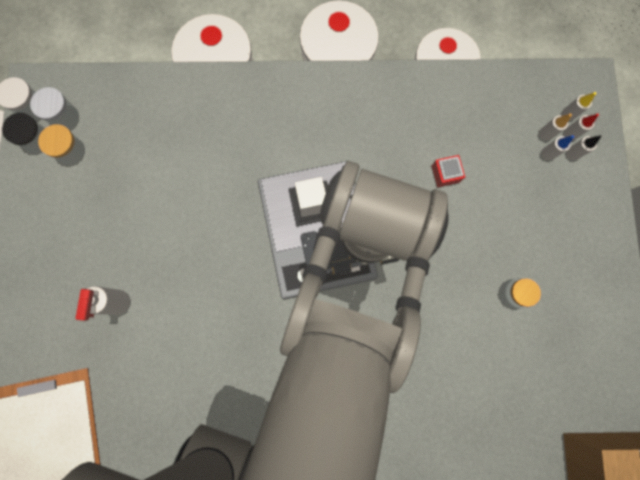

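The cap tops the tower at (311,193), square at yaw 11.6° and at the expected height. No other pots are left on the table. Now I'll press the weigh key.

```bash

python3 -m creep '[[-0.03,-0.01,-0.5,0,0,0],[0,0,-0.8,0,0,0],[0,0,-0.8,0,0,0],[0,0,-0.8,0,0,0],[0,0,-0.5,0,0,0]]'
python3 -m creep '[[0,0,-0.2,0,0,0],[0,0,-0.1,0,0,0],[0,0,0,0,0,0],[0,0,0,0,0,0],[0,0,0,0,0,0]]'
```

```text
t: 54.6
tool_pos: [431.7, -73.2, 63.2]
tool_rot: [[-0.98, -0.201, -0.002], [-0.201, 0.98, 0.001], [0.002, 0.001, -1.0]]
contact_force: [0.1, -0.7, 0.7]
finger_gap: 0.006
grip_force: 0.0
t: 55.22
tool_pos: [432.8, -73.5, 50.4]
tool_rot: [[-0.98, -0.201, 0.001], [-0.201, 0.98, -0.0], [-0.001, -0.001, -1.0]]
contact_force: [-0.0, -0.3, 0.3]
finger_gap: 0.005
grip_force: 0.0
```

```bash

python3 -m creep '[[0,0,-0.1,0,0,0],[0,0,-0.06,0,0,0],[0,0,-0.04,0,0,0],[0,0,0,0,0,0],[0,0,0,0,0,0]]'
python3 -m creep '[[0,0,-0.01,0,0,0],[0,0,0,0,0,0],[0,0,0,0,0,0],[0,0,0,0,0,0],[0,0,0,0,0,0]]'
python3 -m creep '[[0,0,-0.01,0,0,0],[0,0,0,0,0,0],[0,0,0,0,0,0],[0,0,0,0,0,0],[0,0,0,0,0,0]]'
```

```text
t: 55.85
tool_pos: [432.2, -73.3, 39.9]
tool_rot: [[-0.98, -0.201, -0.0], [-0.201, 0.98, 0.0], [0.0, 0.0, -1.0]]
contact_force: [-0.9, 0.3, 3.3]
finger_gap: 0.008
grip_force: 1.5
t: 56.48
tool_pos: [432.2, -73.3, 39.3]
tool_rot: [[-0.98, -0.201, -0.0], [-0.201, 0.98, 0.0], [0.0, 0.0, -1.0]]
contact_force: [-3.4, 0.3, 4.2]
finger_gap: 0.003
grip_force: 2.3
t: 57.1
tool_pos: [432.2, -73.3, 38.8]
tool_rot: [[-0.98, -0.201, -0.0], [-0.201, 0.98, 0.0], [0.0, 0.0, -1.0]]
contact_force: [-3.5, 0.9, 6.7]
finger_gap: 0.01
grip_force: 3.0
```

Same depth and force as the tare press. I'll hold a little longer, then rise and check.

```bash

python3 -m creep '[[0,0,-0.004,0,0,0],[0,0,0,0,0,0],[0,0,0,0,0,0],[0,0,0,0,0,0],[0,0,0,0,0,0]]'
python3 -m creep '[[0,0,0.1,0,0,0],[0,0,0.4,0,0,0],[0,0,0.8,0,0,0],[0,0,0.8,0,0,0],[0,0,0.8,0,0,0]]'
python3 -m creep '[[0,-0.3,0.5,0,0,0],[0,0,0.3,0,0,0],[0,0,0,0,0,0],[0,0,0,0,0,0],[0,0,0,0,0,0]]'
python3 - <<'E'
from h import *
p,d=snapshot('wrist');cv2.imwrite('pics/w10.png',p[:,:,::-1])
E
```

```text
t: 57.72
tool_pos: [432.3, -73.3, 38.7]
tool_rot: [[-0.98, -0.201, -0.0], [-0.201, 0.98, 0.0], [0.0, 0.0, -1.0]]
contact_force: [-2.6, 0.9, 6.7]
finger_gap: 0.006
grip_force: 3.2
t: 58.35
tool_pos: [432.7, -73.5, 185.1]
tool_rot: [[-0.98, -0.2, 0.001], [-0.2, 0.98, -0.0], [-0.001, -0.0, -1.0]]
contact_force: [0.4, -0.6, -1.3]
finger_gap: 0.006
grip_force: 0.0
t: 58.98
tool_pos: [432.0, -88.1, 222.8]
tool_rot: [[-0.98, -0.201, -0.001], [-0.201, 0.98, 0.001], [0.001, 0.001, -1.0]]
contact_force: [-0.3, -0.4, 0.0]
finger_gap: 0.003
grip_force: 0.0
```

View pics/w10.png

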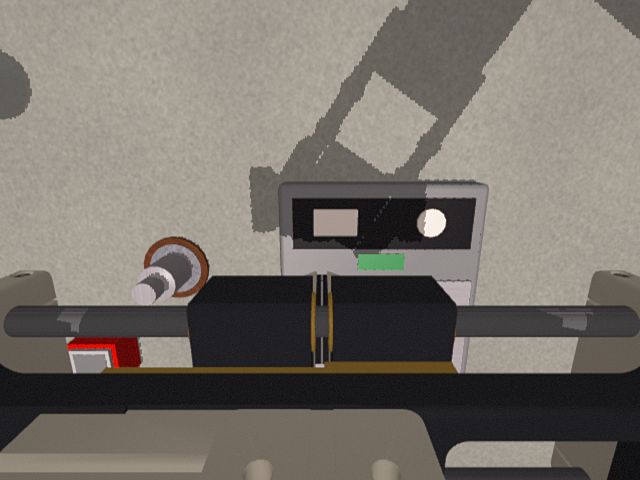

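The weight stands upright in the middle of its stand at (176,268), and the keys are back up and undamaged. I'll do one last check of the tower height and hand in.

```bash
python3 - <<'E'
from h import *
look('top',(('cap',574,7,137),));print(close_job())
E
```

```text
cap [573.5   8.8  56.8  55.9  11.8] 732
the job is handed in; nothing more can be done
None
```

Job handed in: the check weight is on its stand, the empty scale was tared, and the foot, the one middle pot present and the cap are stacked squarely in the nest. The weigh key was pressed with the cap on, each press about 6 to 7 N, though no registration signal was visible.

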